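# Set the rack number unit to 5 and lock it

## Robot

A 6-joint arm with a two-finger parallel gripper is mounted at the origin on the work surface. World frame = base frame: x ahead of the robot, y to its left, z up, the work surface at z = 0. Lengths are in mm, angles in rad, forces in N, time in s.
With the tool pointing down it reaches from about 300 to 775 mm from the base axis. Payload 14.6 kg.
Tool frame: the origin (TCP) lies on the centre line of the jaws, within the pads' length; the fingertips stand 19 mm ahead of it and the grasp point (between the pads) is the TCP (bot.tip_reach is the distance from the TCP to the fingertips, in mm); y points along the fingers, x is the direction in which the jaws open and shut, and the axes are right-handed (so a half turn about y gives the same grasp; the last joint's range is limited). The gripper opens to 85 mm and grips with 20 to 120 N. Pads are 22 mm wide; open, the fingers measure 114 mm over their backs; the gripper's body (76 mm by 85 mm) begins 54 mm behind the grasp point. The pads swing forward as they close: fully open they stand 13 mm farther back than shut.
Start: joints at [1.058, 0.3, 1.521, -0, 1.321, -0.067], TCP at [237.145, 496.238, 250.281] pointing down, gripper open.
Joint ranges: [-3.03, 3.03], [-0.79, 2.21], [0.23, 2.52], [-1.04, 4.18], [0, 3.07], [-2.55, 2.55]. Speed limits (rad/s): [2.22, 2.22, 2.57, 3.14, 3.14, 3.14].

## Interface

Orientations are given as a unit quaternion [w, x, y, z].
In Python, from rig import bot gives the robot as it stands. Calls block until the motion is done:
- bot.move_to(position, orientation): joint-space move of the TCP to a pose.
- bot.servo_line(position, attitude=None, speed=150, until_force=None): straight line of the TCP; attitude=None keeps the orientation; speed is the mean speed in mm/s. With until_force (N) it stops when the force on the tool has changed by that much, and returns True; else False.
- bot.move_joints(angles): joint-space move.
- bot.move_gripper(opening, grip_force=None): finger opening in mm; grip_force is the grip in N (None keeps the last); returns when the fingers have stopped.
- bot.dwell(seconds).
- bot.ik(position, orientation): joint angles nearest the present ones, or None.
- bot.read_state(): the state.
- bot.read_camera(name): name is "scene" or "top" or "wrist"; returns a dict with "image" (420x560x3 uint8, blue, green, red), "depth" (420x560 float32, mm along the optical axis (not along the pixel's ray), 0 where there is no reading), "fovy" (degrees; the focal length in pixels is half the picture's height over the tangent of half this angle, whatever the lens; pixels are square), "cx", "cy" (the principal point, pixels), "eye" and "attitude" of the camera in the world; the wrist camera has in their place "mount" (4x4, takes a point from camera to tool coordinates, whose origin is the TCP and whose axes are the tool frame's). Camera axes: x right, y down, z forward; pixel columns grow to the right and rows downward; lengths in mm; the calibration is good to about 2 mm. A picture is of the moment at which its call begins: read the wrist's pose just before it.
A pose or a line that the arm cannot do raises bot.MotionError and nothing moves.
- bot.finish_job(): hands the job in, once; it reports no verdict.
The state is a dict: "clock": time; "joint_positions": joint angles; "qvel": joint speeds; "effort": joint torques, N m; "ee_pos": TCP position; "tool_rot": TCP orientation; "ft_force": force on the tool from outside, world axes, zero at the start; "moment": the same for the moment, N m; "grip_width": finger opening in mm.
Only numpy, scipy, OpenCV 4.12 (cv2) and the standard library are available. Lean on these libraries where they do the work, as an engineer would, in place of code of your own. Each camera call takes 0.05 s, during which the arm holds its last target.

## Task

Set the number unit on the bakery table to 5 for the next rack: stroke the black rubber wheel on its top with a fingertip, pressing lightly, until 5 stands in the middle of the window, then push the red plunger down fully home so that the number is locked. Never press hard on the unit (25 N at most), and leave everything else on the table where it is.

Things in the scene. Friction and masses are not known exactly. Their poses are not given: they have to be found in the camera images.
- unit: Rack number unit: aluminium box fixed to the table, random place and yaw, 132 (x) by 124 (y) by 111 mm tall. Origin: under its middle (box y -64 to +60 mm). On the flat top, in its frame: rubber thumb wheel in a slot at y +38 mm, number window at y -2 mm, red lock plunger at x 0, y -42 mm. Wheel and drum turn about a level axis along y, nominally 66 mm up. It takes 25 N from the hand, no more.
- wheel_crown (a point): Fixed point on the unit, 126 mm up: NOMINAL top of the thumb wheel, mid-width. The real top is up to 6 mm higher or lower, differs each time and is not measured: feel for it. The wheel is a black ribbed rubber roller, radius 60 mm, 26 mm wide, turning with the number drum; only its crown shows, about 15 mm proud of the box.
- wheel_slot (a point): Middle of the wheel's slot (94 mm along x, 32 mm along y), fixed, level with the box's top. The wheel rides on a spring: gives from about 3 N, then 1 mm per 4 N, rigid from 3.5 mm (17 N). A brake resists turning with 0.22 N m (4 N at the rim) and holds it where it is left; rubber friction 0.8 to 1.2. Press with 7 to 13 N and stroke along the unit's x; pressed less, the finger slips.
- drum (a joint): Angle of the number drum, rad. Numbers 1 to 8 stand every pi/4 (0.785): number n is in the middle of the window at (n-1)*pi/4, so 1 at 0, 5 at 3.142, 8 at 5.498. Grows when the crown of the wheel is stroked towards the unit's +x (60 mm of stroke = 1 rad). End stops at -0.2 and 5.7. Starts between 0 and 1.6.
- window (a point): Middle of the number window, an opening 30 mm (x) by 34 mm (y) with black frame and two red index marks, in the box's top (fixed). The number, black on white, 22 mm tall, its top towards the unit's +x, shall stand in the middle, level with the marks. Larger numbers come in from the unit's -x side.
- lock_top (a point): Middle of the top face of the lock plunger's round red cap (28 mm across, 8 mm thick, on a 10 mm stem); moves with it. 151 mm above the table when up, 125 mm when home (40 and 14 mm above the box's top). The cap is cushioned on the stem: pressed with over 8 N it gives 1 mm per 3 N, for 5 mm (23 N), then is rigid; it springs back.
- lock (a joint): How far the plunger's stem is pushed straight down, m: 0 up (as at the start), 0.026 home on its stop. Slides at about 4 N and stays where left. With a number within 0.15 rad of the middle, its bolt goes between two pegs of the drum and wedges it true, at up to about 15 N; farther off it may strike a peg before it is 20 mm down: do not force it. Can be pulled up by the cap.
- shaker: steel sugar shaker, 60 mm wide, 108 mm tall, standing beside the wheel end of the unit; loose, to be left alone.
- dish: white plate, 130 mm wide, 14 mm tall, beside the lock end of the unit; loose, to be left alone.
- pastry: round sugared pastry, 85 mm wide, 40 mm tall, lying on the plate; loose, to be left alone.
- palette_knife: palette knife with a blue handle, 280 mm long, lying beyond the unit; origin at its middle; loose, to be left alone.
- bowl: steel bowl, 120 mm wide, 55 mm tall; loose, to be left alone.
- jam_jar: red jam jar with a white lid, 68 mm wide, 100 mm tall; loose, to be left alone.
- scraper: dough scraper, steel blade 100 x 75 mm with a blue round handle, lying flat; loose, to be left alone.
Things that resemble listed ones, but are neither listed nor needed, are in the scene too. What is shaped like the unit but blue or purple is not meant.

How it is judged:
By the outcome, as a careful person would: the job done as asked, in the order asked, and still so for the second after the job is handed in, with the robot touching nothing.
It also fails if it takes over 64 s, if anything falls off the work surface, if the arm or the gripper's body presses on something with over 40 N, if the wrist force passes 120 N, or if a joint passes its speed limit or range.

## Working session

There is one attempt and no reset: what is moved stays moved. The work goes in short steps, each a Python script; the robot and the scene stay as the last script left them, time stands still between calls to the robot, and variables do not carry over. Pictures are saved under pics/ and viewed, and the job is handed in when it is done.

```bash
ls; mkdir -p pics; python3 - <<'E'
from rig import bot
import cv2
print(bot.read_state(), bot.tip_reach)
for n in("scene","top","wrist"):
    c=bot.read_camera(n); cv2.imwrite(f"pics/{n}0.png",c["image"]); print(n,{k:v for k,v in c.items() if k not in("image","depth")})
E
```

```text
pics
{'clock': 0.0, 'joint_positions': array([ 1.05842006e+00,  3.00504418e-01,  1.52159172e+00,  1.94847384e-05,
        1.32066934e+00, -6.66258239e-02]), 'qvel': array([ 0.00023182,  0.00016526, -0.00014954,  0.00071728,  0.00191284,
        0.00016819]), 'effort': array([ 1.31605790e-03, -5.43485391e+01, -3.61805034e+01,  6.88846467e-05,
        3.82648504e-03,  4.23259132e-05]), 'ee_pos': array([237.03413337, 496.07155144, 249.69851365]), 'tool_rot': array([-0.59795967,  0.59834254,  0.37674626, -0.37748204]), 'ft_force': array([ 0.41587599, -0.39016917, -0.67959073]), 'moment': array([-0.01729686,  0.0216413 ,  0.01931061]), 'grip_width': 85.52177035720382} 19.0
scene {'fovy': 48.399764953197526, 'cx': 276.5060845274504, 'cy': 205.91361404487182, 'eye': array([1330.65160756, -482.96221388, 1237.40337477]), 'attitude': array([-0.2959658 ,  0.82474704,  0.45409145, -0.16123746])}
top {'fovy': 52.100624054556256, 'cx': 272.74678252610715, 'cy': 217.52663577437846, 'eye': array([ 359.04949038,  -20.97608191, 1284.76806011]), 'attitude': array([-0.07181044,  0.71245418, -0.6955016 ,  0.05941241])}
wrist {'fovy': 65.72231253118107, 'cx': 283.4984226960582, 'cy': 212.10809292685775, 'mount': array([[ 9.99999507e-01, -8.09141082e-04,  5.75891083e-04,
         5.25673073e-01],
       [-8.01311328e-04, -3.14770673e-01,  9.49167415e-01,
        -1.23726341e+02],
       [-5.86736725e-04, -9.49167408e-01, -3.14771166e-01,
         8.06376437e+01],
       [ 0.00000000e+00,  0.00000000e+00,  0.00000000e+00,
         1.00000000e+00]])}
```

View pics/scene0.png

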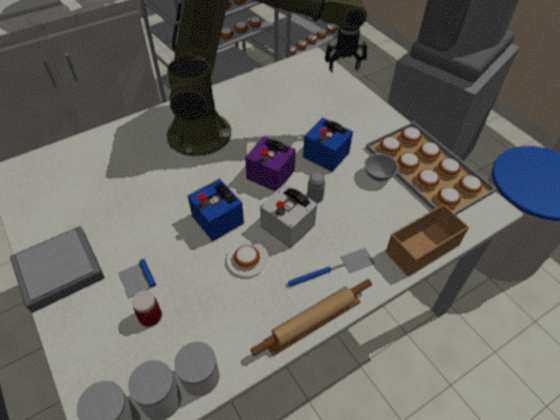

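View pics/top0.png

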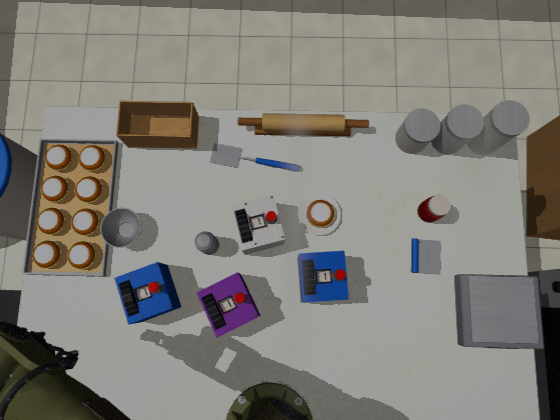

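The units in top view are blue (148,293), blue (325,277), purple (229,305) and bare aluminium (259,223). Only the last fits; next I'll measure it and enlarge a crop.

```bash
cat >h.py <<'E'
import numpy as np,cv2
from scipy.spatial.transform import Rotation as R
from rig import bot
def rot(q): return R.from_quat(q,scalar_first=True)
def cloud(c,T=None):
    d=c["depth"];H,W=d.shape;f=H/2/np.tan(np.radians(c["fovy"])/2)
    v,u=np.mgrid[:H,:W]
    P=np.stack([(u-c["cx"])/f*d,(v-c["cy"])/f*d,d],-1)
    if T is None: P=P@rot(c["attitude"]).as_matrix().T+c["eye"]
    else: P=P@T[:3,:3].T+T[:3,3]
    P[d==0]=np.nan
    return P
def wristT(c,s):
    T=np.eye(4);T[:3,:3]=rot(s["tool_rot"]).as_matrix();T[:3,3]=s["ee_pos"]
    return T@c["mount"]
def project(c,P,T=None):
    if T is None:
        Rm=rot(c["attitude"]).as_matrix();e=c["eye"]
    else: Rm=T[:3,:3];e=T[:3,3]
    f=c["depth"].shape[0]/2/np.tan(np.radians(c["fovy"])/2)
    q=(np.asarray(P)-e)@Rm
    return q[...,:2]/q[...,2:]*f+[c["cx"],c["cy"]]
E
python3 - <<'E'
from h import *
for n,(u0,u1,v0,v1) in dict(top=(222,300,185,265),scene=(250,325,175,250)).items():
    c=bot.read_camera(n);P=cloud(c)
    m=np.zeros(P.shape[:2],bool);m[v0:v1,u0:u1]=1
    z=P[...,2]
    print(n,"table z",np.nanmedian(z[m&(z<20)]))
    hsv=cv2.cvtColor(c["image"],cv2.COLOR_BGR2HSV)
    m2=m&(z>103)&(z<119)
    # restrict
    pts=P[m2][:,:2];print(m2.sum(),np.median(z[m2]))
    r=cv2.minAreaRect(pts.astype(np.float32));print("rect",r, cv2.boxPoints(r).round(0).tolist())
    red=m&(hsv[...,1]>150)&((hsv[...,0]<10)|(hsv[...,0]>170))&(z>130)
    print("red",red.sum(),np.nanmedian(P[red],0))
    blk=m&(hsv[...,2]<60)&(z>114)
    if blk.sum(): print("wheel",blk.sum(),np.nanmean(P[blk],0),z[blk].max())
    cv2.imwrite(f"pics/{n}_crop.png",cv2.resize(c["image"][v0-10:v1+10,u0-10:u1+10],None,fx=5,fy=5,interpolation=cv2.INTER_CUBIC))
E
```

```text
top table z 0.9032513915169602
1696 111.70005782736382
rect ((537.40966796875, 23.472938537597656), (202.0391845703125, 150.93760681152344), 16.560218811035156) [[419.0, 67.0], [462.0, -78.0], [656.0, -20.0], [613.0, 125.0]]
red 79 [576.05606235   6.80953423 151.61979567]
wheel 309 [554.5186943   78.39117179 125.74386049] 135.44206601972974
scene table z 2.6336510463904688
1219 112.39927486281704
rect ((550.28369140625, 100.88813781738281), (135.44859313964844, 239.14854431152344), 16.823020935058594) [[451.0, 196.0], [520.0, -33.0], [650.0, 6.0], [581.0, 235.0]]
red 41 [580.95633471   9.52463236 151.83190022]
wheel 232 [564.74217635  74.02898253 124.96474247] 138.99338670658312
```

View pics/top_crop.png

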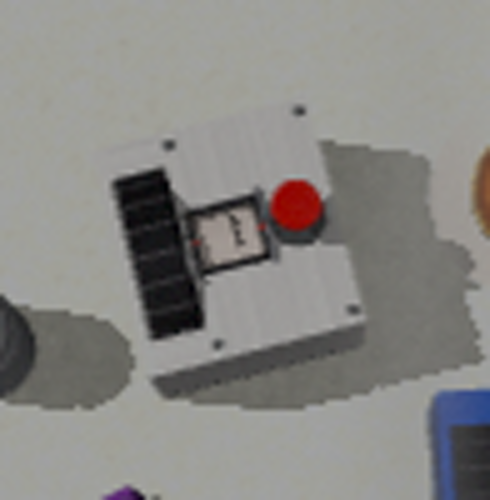

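```bash
cat >>h.py <<'E'
def Q(yaw):
    ux=np.array([np.cos(yaw),np.sin(yaw),0]);uy=np.array([-np.sin(yaw),np.cos(yaw),0])
    M=np.stack([-ux,[0,0,-1],-uy],1)
    return R.from_matrix(M).as_quat(scalar_first=True)
E
python3 - <<'E'
from h import *
q=Q(np.radians(17));p=np.array([555,78,250.])
j=bot.ik(p,q);print(j)
if j is not None:
    bot.move_to(p,q); bot.move_gripper(0,40)
    s=bot.read_state();c=bot.read_camera("wrist");print(s["clock"],s["ee_pos"],s["ft_force"],s["grip_width"])
    cv2.imwrite("pics/w1.png",c["image"])
    import pickle;pickle.dump((s,c),open("w1.pkl","wb"))
E
```

```text
None
```

```bash
python3 - <<'E'
from h import *
for y in range(-180,181,15):
  print(y,[None if (j:=bot.ik(np.array([555,78,z]),Q(np.radians(y)))) is None else np.round(j,2) for z in(250.,150.)])
E
```

```text
-180 [array([ 0.07,  0.32,  1.49, -0.  ,  1.33,  0.07]), array([ 0.07,  0.42,  1.6 , -0.  ,  1.12,  0.07])]
-165 [array([ 0.07,  0.32,  1.49, -0.  ,  1.33, -0.19]), array([ 0.07,  0.42,  1.6 , -0.  ,  1.12, -0.19])]
-150 [array([ 0.07,  0.32,  1.49, -0.  ,  1.33, -0.45]), array([ 0.07,  0.42,  1.6 , -0.  ,  1.12, -0.45])]
-135 [array([ 0.07,  0.32,  1.49,  0.  ,  1.33, -0.71]), array([ 0.07,  0.42,  1.6 ,  0.  ,  1.12, -0.71])]
-120 [array([ 0.07,  0.32,  1.49, -0.  ,  1.33, -0.97]), array([ 0.07,  0.42,  1.6 , -0.  ,  1.12, -0.97])]
-105 [array([ 0.07,  0.32,  1.49, -0.  ,  1.33, -1.23]), array([ 0.07,  0.42,  1.6 , -0.  ,  1.12, -1.23])]
-90 [array([ 0.07,  0.32,  1.49, -0.  ,  1.33, -1.5 ]), array([ 0.07,  0.42,  1.6 , -0.  ,  1.12, -1.5 ])]
-75 [array([ 0.07,  0.32,  1.49, -0.  ,  1.33, -1.76]), array([ 0.07,  0.42,  1.6 , -0.  ,  1.12, -1.76])]
-60 [array([ 0.07,  0.32,  1.49, -0.  ,  1.33, -2.02]), array([ 0.07,  0.42,  1.6 , -0.  ,  1.12, -2.02])]
-45 [array([ 0.07,  0.32,  1.49, -0.  ,  1.33, -2.28]), array([ 0.07,  0.42,  1.6 , -0.  ,  1.12, -2.28])]
-30 [array([ 0.07,  0.32
[... 500 characters left out ...]
  ,  1.33,  1.65]), array([ 0.07,  0.42,  1.6 , -0.  ,  1.12,  1.65])]
105 [array([ 0.07,  0.32,  1.49, -0.  ,  1.33,  1.38]), array([ 0.07,  0.42,  1.6 , -0.  ,  1.12,  1.38])]
120 [array([ 0.07,  0.32,  1.49, -0.  ,  1.33,  1.12]), array([ 0.07,  0.42,  1.6 , -0.  ,  1.12,  1.12])]
135 [array([0.07, 0.32, 1.49, 0.  , 1.33, 0.86]), array([0.07, 0.42, 1.6 , 0.  , 1.12, 0.86])]
150 [array([ 0.07,  0.32,  1.49, -0.  ,  1.33,  0.6 ]), array([ 0.07,  0.42,  1.6 , -0.  ,  1.12,  0.6 ])]
165 [array([ 0.07,  0.32,  1.49, -0.  ,  1.33,  0.34]), array([ 0.07,  0.42,  1.6 , -0.  ,  1.12,  0.34])]
180 [array([ 0.07,  0.32,  1.49, -0.  ,  1.33,  0.07]), array([ 0.07,  0.42,  1.6 , -0.  ,  1.12,  0.07])]
```

```bash
cat >look.py <<'E'
from h import *
import pickle
def shot(name):
    s=bot.read_state();c=bot.read_camera("wrist")
    cv2.imwrite(f"pics/{name}.png",c["image"]);pickle.dump((s,c),open(name+".pkl","wb"))
    return s,c
E
python3 - <<'E'
from look import *
q=Q(np.radians(107));p=np.array([545,65,250.])
bot.move_to(p,q); bot.move_gripper(0,40)
s,c=shot("w1");print(s["clock"],s["ee_pos"],s["ft_force"],s["grip_width"])
E
```

```text
2.9333 [545.00992798  64.96552693 249.97239448] [-0.38473239  1.16914806  0.42034323] -0.3800722310428834
```

View pics/w1.png

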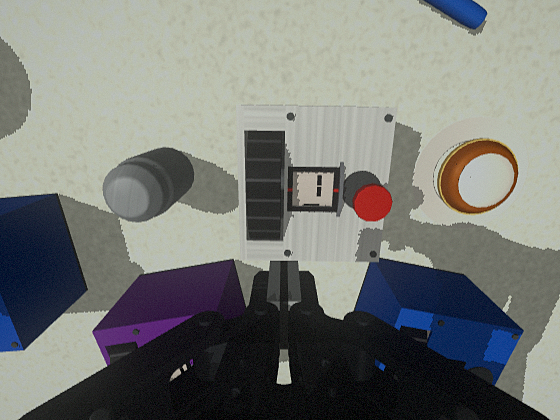

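```bash
python3 - <<'E'
from look import *
s,c=pickle.load(open("w1.pkl","rb"))
T=wristT(c,s);P=cloud(c,T);z=P[...,2]
m=np.zeros(z.shape,bool);m[80:300,215:420]=1;m[258:,]=0
print("table",np.nanmedian(z[m&(z<30)]))
hsv=cv2.cvtColor(c["image"],cv2.COLOR_BGR2HSV)
m2=(m&(abs(z-111)<4)).astype(np.uint8)
n,l,st,_=cv2.connectedComponentsWithStats(m2);k=1+st[1:,4].argmax();print(st[k],np.median(z[l==k]))
r=cv2.minAreaRect(P[l==k][:,:2].astype(np.float32));print(r)
red=m&(hsv[...,1]>150)&((hsv[...,0]<10)|(hsv[...,0]>170))&(z>140)
rp=P[red];print("cap",red.sum(),np.median(rp,0),cv2.minEnclosingCircle(rp[:,:2].astype(np.float32)))
w=m&(z>113)&(hsv[...,2]<70);w[:,290:]=0
print("wheel",w.sum(),np.nanmean(P[w],0),np.percentile(z[w],[50,95,99]),cv2.minAreaRect(P[w][:,:2].astype(np.float32)))
# wheel profile, unit frame
for yaw in[107-90]:
    a=np.radians(yaw);ux=np.array([np.cos(a),np.sin(a)]);uy=np.array([-ux[1],ux[0]])
    X=P[w][:,:2]@ux;
    A=np.c_[X**2,X,np.ones_like(X)];k=np.linalg.lstsq(A,P[w][:,2],rcond=None)[0]
    print("crown fit",k,-k[1]/2/k[0],k[2]-k[1]**2/4/k[0])
u=c["image"][150:225,270:360];cv2.imwrite("pics/w1c.png",cv2.resize(u,None,fx=6,fy=6,interpolation=cv2.INTER_CUBIC))
E
```

```text
table 0.2224236923804881
[  236   105   161   153 16919] 111.23871939166975
((566.83984375, 46.789764404296875), (129.62496948242188, 124.349365234375), 16.03721809387207)
cap 1126 [577.83892245   9.32451775 150.99495773] ((577.0640869140625, 8.706598281860352), 13.763449668884277)
wheel 3319 [559.69848296  86.25566363 126.11439167] [127.73880063 132.07655734 132.73525554] ((556.3643188476562, 81.50970458984375), (118.15559387207031, 34.05672836303711), 15.950353622436523)
crown fit [-9.00800428e-03  1.00010815e+01 -2.64437336e+03] 555.1219320781325 131.53647945923467
```

View pics/w1c.png

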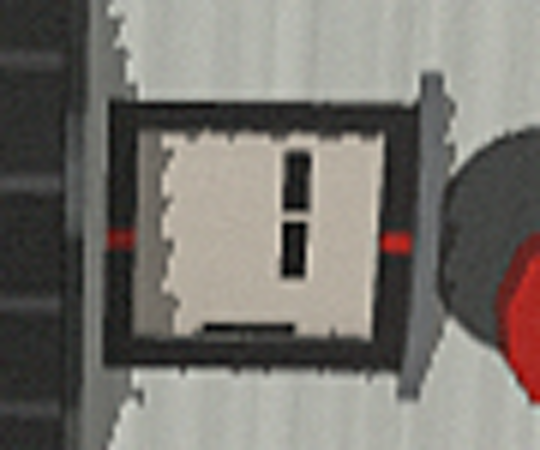

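```bash
cat >>look.py <<'E'
YAW=np.radians(16.0);UX=np.array([np.cos(YAW),np.sin(YAW),0]);UY=np.array([-UX[1],UX[0],0])
O=556.7*UX-109*UY
q=Q(YAW+np.pi/2)
def W(x,y,ztip): return O+x*UX+y*UY+np.array([0,0,ztip+19.])
def tip():
    s=bot.read_state();d=s["ee_pos"]-O
    return np.array([d@UX,d@UY,d[2]-19]),s
E
python3 - <<'E'
from look import *
print(O,W(0,38,0))
bot.move_to(W(0,38,142),q)
t,s=tip();print(s["clock"],t,s["ft_force"]);b=s["ft_force"]
r=bot.servo_line(W(0,38,122),speed=15,until_force=3)
t,s=tip();print(r,s["clock"],t,s["ft_force"]-b)
bot.dwell(.1);t,s=tip();print(r,s["clock"],t,s["ft_force"]-b)
bot.servo_line(W(-32,38,t[2]+3),speed=100)
s,c=shot("w2");print(s["clock"],s["ft_force"])
cv2.imwrite("pics/w2c.png",c["image"])
E
```

```text
[565.17885791  48.66979113   0.        ] [554.70463839  85.19773557  19.        ]
3.4417 [  0.23383601  37.88256537 142.83146255] [ 0.32733485 -0.75047157  1.35001038]
True 4.25 [7.25190064e-02 3.81312331e+01 1.30669415e+02] [-1.17437899  2.2097327   4.89717281]
True 4.35 [1.09698387e-01 3.81205945e+01 1.30850874e+02] [-0.8409143   1.49982575  5.55322146]
4.8167 [0.20148419 0.08917807 0.05143629]
```

View pics/w2.png

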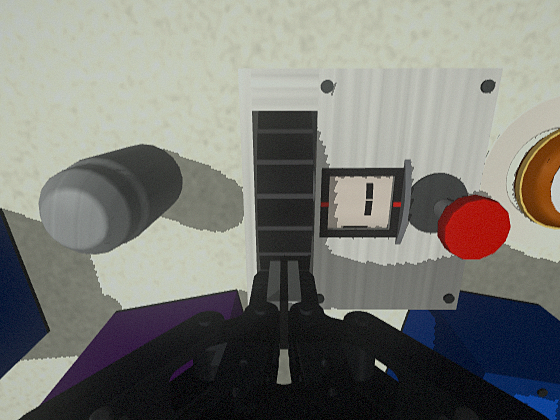

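```bash
cat >>look.py <<'E'
C=131.4
def prof(x,comp,hw=11):
    d=max(0,abs(x)-hw);return C-(60-np.sqrt(3600-d*d))-comp
def stroke(xs,comp,b,speed=80,verbose=True):
    for i,x in enumerate(xs):
        bot.servo_line(W(x,38,prof(x,comp)),speed=speed if i else 40)
        t,s=tip();f=s["ft_force"]-b
        if verbose: print(np.round(t,1),"Fx %.1f Fz %.1f"%(f@UX,f[2]),round(s["clock"],2))
        if f[2]>17: print("HARD");break
    t,s=tip();bot.servo_line(W(t[0]+1,38,C+4),speed=60)
E
python3 - <<'E'
from look import *
b=bot.read_state()["ft_force"]
stroke([-32,-22,-11,0,11],1.6,b,60)
s,c=shot("w3");print(s["clock"],s["ft_force"])
E
```

```text
[-31.5  38.  126. ] Fx -0.4 Fz 4.7 5.22
[-21.7  38.  128.8] Fx -2.3 Fz 6.2 5.54
[-10.4  38.  130.1] Fx -0.7 Fz 7.2 5.88
[  0.7  38.  130.1] Fx -0.1 Fz 7.6 6.21
[ 11.7  38.  130.1] Fx 0.8 Fz 6.5 6.54
6.7917 [-0.51012716 -1.42280914 -0.1011548 ]
```

View pics/w3.png

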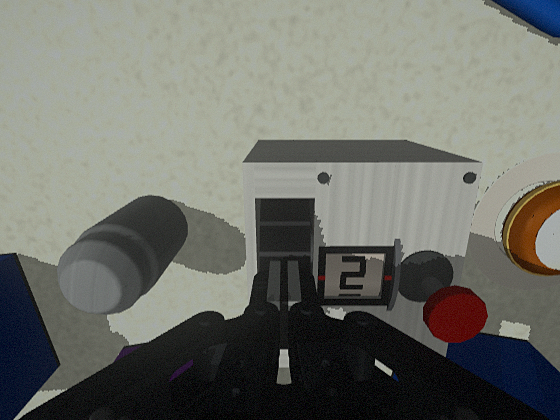

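```bash
python3 - <<'E'
from look import *
for k in range(2):
    bot.servo_line(W(-32,38,C+4),speed=120);bot.dwell(.1)
    b=bot.read_state()["ft_force"]
    stroke([-32,-22,-11,0,11,22,32],2.2,b,70)
bot.servo_line(W(-32,38,C+4),speed=120)
s,c=shot("w4");print(s["clock"],s["ft_force"])
I=c["image"][150:260,300:430];cv2.imwrite("pics/w4c.png",cv2.resize(I,None,fx=5,fy=5,interpolation=cv2.INTER_CUBIC))
E
```

```text
[-31.6  38.1 125.5] Fx -0.4 Fz 6.7 7.87
[-21.7  38.1 128.3] Fx -2.4 Fz 7.9 8.17
[-10.3  38.  129.6] Fx -0.7 Fz 8.6 8.47
[  0.8  38.  129.7] Fx 0.5 Fz 8.9 8.78
[ 11.8  38.  129.6] Fx 0.7 Fz 8.7 9.09
[ 22.7  37.9 128.3] Fx 1.5 Fz 6.6 9.4
[ 32.4  38.  125.3] Fx 3.0 Fz 5.2 9.7
[-31.6  38.1 125.5] Fx -1.1 Fz 7.5 11.21
[-21.7  38.1 128.3] Fx -2.0 Fz 9.6 11.51
[-10.3  38.1 129.6] Fx -0.9 Fz 10.1 11.82
[  0.8  38.  129.7] Fx 0.8 Fz 11.2 12.12
[ 11.8  38.  129.6] Fx 0.4 Fz 8.8 12.43
[ 22.7  38.  128.3] Fx 1.6 Fz 7.4 12.74
[ 32.4  38.  125.3] Fx 2.2 Fz 6.4 13.04
14.05 [-0.36850428 -0.09021213 -0.42529778]
```

View pics/w4c.png

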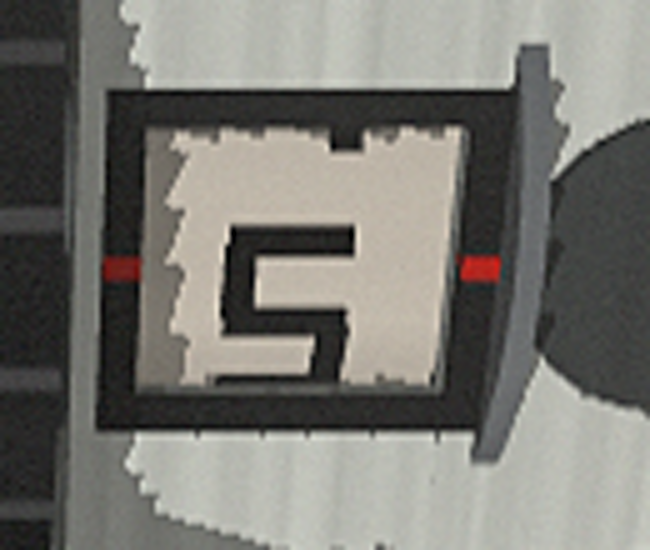

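```bash
python3 - <<'E'
from look import *
s,c=pickle.load(open("w4.pkl","rb"));P=cloud(c,wristT(c,s))
for u,v in[(360,214),(324,204),(396,204),(360,225),(360,197)]:
    p=np.nanmedian(P[v-1:v+2,u-2:u+3].reshape(-1,3),0);print(u,v,(p-O)@UX,(p-O)@UY,p[2])
# drum surface slope along column
for v in range(180,226,6):
    p=np.nanmedian(P[v,345:380],0);print(v,((p-O)@UX).round(2),p[2].round(2))
E
```

```text
360 214 -7.955428343488838 -4.237647806886361 107.04307406514152
324 204 -0.24916323952783997 16.75924789264199 113.41603529151473
396 204 -0.21128345665506723 -21.012210319091608 113.05054440594836
360 225 -15.37726056504 -5.422424664546343 104.86383433940568
360 197 2.1673406729638356 -3.3270681656839303 108.01786889547805
180 11.19 106.24
186 7.9 106.79
192 4.84 107.42
198 1.86 108.02
204 -1.77 107.86
210 -5.56 107.24
216 -8.9 107.09
222 -13.02 105.23
```

```bash
cat >>look.py <<'E'
def view(name):
    bot.servo_line(W(-32,38,C+4),speed=120);bot.dwell(.1)
    s,c=shot(name);print(s["clock"])
    I=c["image"][150:260,300:430];cv2.imwrite(f"pics/{name}c.png",cv2.resize(I,None,fx=5,fy=5,interpolation=cv2.INTER_CUBIC))
    return s,c
E
python3 - <<'E'
from look import *
bot.servo_line(W(-6,38,C+3),speed=100);bot.dwell(.1)
b=bot.read_state()["ft_force"]
stroke([-6,4.5],2.2,b,30)
view("w5")
E
```

```text
[ -5.7  38.1 129.9] Fx -1.8 Fz 10.0 14.89
[  4.6  38.1 129.9] Fx -1.5 Fz 9.0 15.39
16.2167
```

View pics/w5c.png

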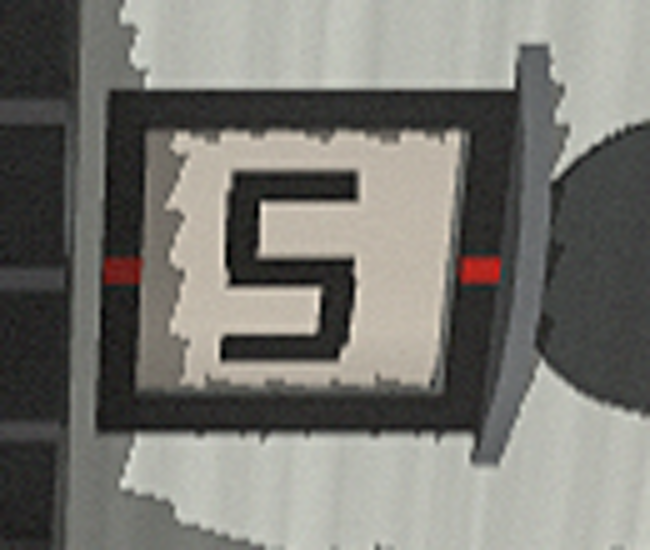

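```bash
python3 - <<'E'
from look import *
s,c=pickle.load(open("w5.pkl","rb"));P=cloud(c,wristT(c,s))
Uf=(P-O);y=Uf@UY;x=Uf@UX;z=P[...,2]
for y0 in range(-34,-14,3):
    m=(abs(x)<25)&(y>=y0)&(y<y0+3)&(z<140);print(y0,m.sum(),np.nanpercentile(z[m],[5,50,95,99]).round(1))
E
```

```text
-34 514 [110.3 111.9 113.3 113.8]
-31 490 [110.4 111.6 113.4 113.9]
-28 296 [110.4 114.3 117.6 118.4]
-25 690 [111.1 113.8 117.7 118.3]
-22 683 [106.  112.  113.4 114. ]
-19 520 [104.6 108.  113.  113.6]
-16 485 [104.6 108.  112.9 113.3]
```

```bash
python3 - <<'E'
from look import *
bot.servo_line(W(-32,38,168),speed=150)
bot.servo_line(W(0,-43,168),speed=150)
bot.servo_line(W(0,-43,156),speed=80);bot.dwell(.1)
t,s=tip();b=s["ft_force"];print(t,s["clock"])
for z in (146,140,135,131,128.5,127,126,125,124,123,122,121.5):
    r=bot.servo_line(W(0,-43,z),speed=25)
    t,s=tip();f=s["ft_force"]-b;print(z,np.round(t,1),np.round(f,1),round(s["clock"],2))
    if f[2]>18.: break
E
```

```text
[ 3.25892891e-02 -4.27144198e+01  1.56150743e+02] 17.7667
146 [ -0.2 -43.  145.7] [ 0.8  0.4 -0.6] 18.32
140 [-1.000e-01 -4.300e+01  1.397e+02] [-0.7  0.7  0.6] 18.71
135 [-1.000e-01 -4.300e+01  1.347e+02] [ 0.5 -0.1  0.5] 19.06
131 [-1.000e-01 -4.300e+01  1.307e+02] [-0.1 -1.1 -0.3] 19.37
128.5 [-1.000e-01 -4.300e+01  1.282e+02] [ 0.5  0.5 -0.4] 19.62
127 [ -0.  -43.  126.9] [-0.5  0.7  1. ] 19.87
126 [ -0. -43. 126.] [-0.8  0.5  2.4] 20.12
125 [  0.  -43.  125.1] [-1.   1.9  4.7] 20.37
124 [ 1.000e-01 -4.300e+01  1.245e+02] [-3.9 -0.1 11.1] 20.62
123 [ 1.000e-01 -4.300e+01  1.238e+02] [-5.4  0.2 11.7] 20.87
122 [ 1.00e-01 -4.30e+01  1.23e+02] [-5.9 -0.  14.8] 21.12
121.5 [ 1.000e-01 -4.300e+01  1.226e+02] [-6.4  0.4 15.2] 21.37
```

```bash
python3 - <<'E'
from look import *
t,s=tip();print(t,s["ft_force"])
s,c=shot("w6")
c=bot.read_camera("top");I=c["image"][175:275,215:315];J=bot.read_camera("scene")["image"][170:270,240:340]
cv2.imwrite("pics/t6.png",np.hstack([cv2.resize(k,None,fx=4,fy=4,interpolation=cv2.INTER_CUBIC) for k in(I,J)]))
E
```

```text
[ 1.02863006e-01 -4.30424926e+01  1.22608058e+02] [-6.78024921  0.23135227 14.93151319]
```

View pics/w6.png

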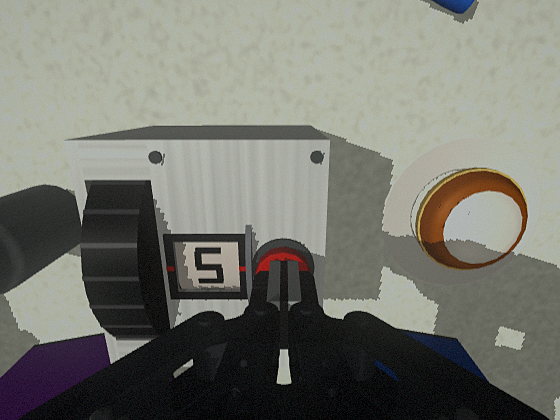

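View pics/t6.png

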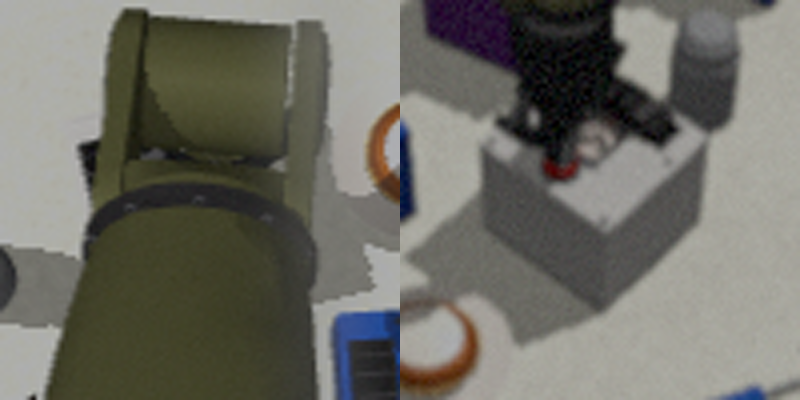

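```bash
python3 - <<'E'
from look import *
for n in("w5","w6"):
    s,c=pickle.load(open(n+".pkl","rb"));P=cloud(c,wristT(c,s));hsv=cv2.cvtColor(c["image"],cv2.COLOR_BGR2HSV)
    red=(hsv[...,1]>150)&((hsv[...,0]<10)|(hsv[...,0]>170));red[:, :250]=0;red[350:]=0
    red&=(abs((P-O)@UY+42)<18)
    p=P[red];print(n,red.sum(),np.percentile((p-O)@UX,[2,50,98]),np.percentile((p-O)@UY,[2,50,98]),np.percentile(p[:,2],[2,50,98]))
s,c=pickle.load(open("w6.pkl","rb"))
cv2.imwrite("pics/w6c.png",cv2.resize(c["image"][215:325,150:340],None,fx=4,fy=4,interpolation=cv2.INTER_CUBIC))
cv2.imwrite("pics/w5f.png",pickle.load(open("w5.pkl","rb"))[1]["image"])
E
```

```text
w5 3513 [-11.21864115   1.74324034  13.18981668] [-53.62445393 -40.33275549 -28.71899288] [145.18466132 150.96123927 152.23596919]
w6 576 [ 3.78206873 10.30728267 13.90143324] [-53.74255681 -39.99334543 -29.51770706] [116.5256926  122.33725098 123.84811492]
```

View pics/w6c.png

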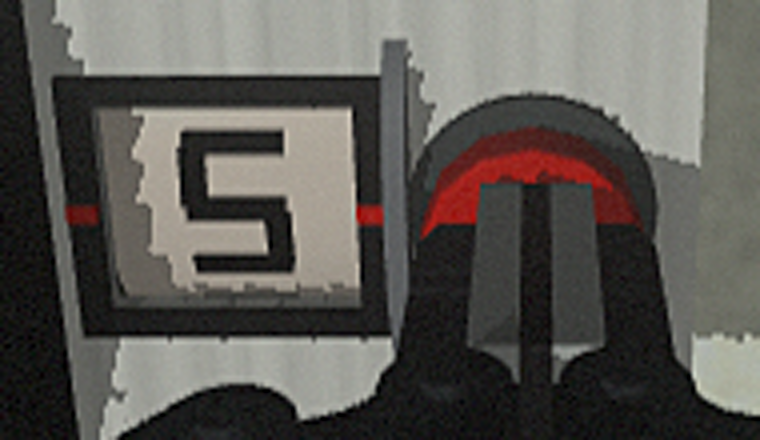

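View pics/w5f.png

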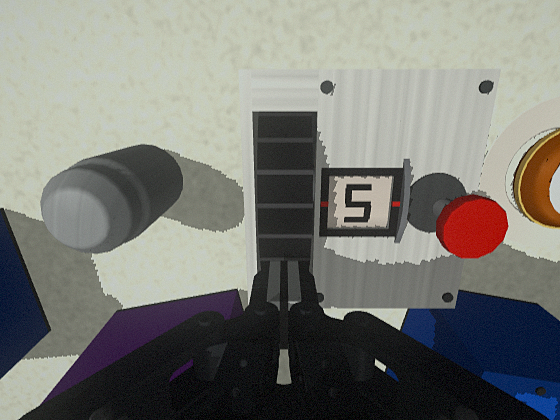

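```bash
python3 - <<'E'
from look import *
b=-0.3
for z in (121,120.5,120,119.6):
    bot.servo_line(W(0,-43,z),speed=15)
    t,s=tip();f=s["ft_force"];print(z,np.round(t,2),np.round(f,1),round(s["clock"],2))
    if f[2]>18.3: break
bot.servo_line(W(0,-43,140),speed=50)
bot.servo_line(W(-32,38,168),speed=150)
bot.dwell(.2)
s,c=shot("w7");print(s["clock"],s["ft_force"])
P=cloud(c,wristT(c,s));hsv=cv2.cvtColor(c["image"],cv2.COLOR_BGR2HSV)
red=(hsv[...,1]>150)&((hsv[...,0]<10)|(hsv[...,0]>170))&(np.hypot((P-O)@UX,(P-O)@UY+42)<11)
p=P[red];print(red.sum(),np.median(p,0))
E
```

```text
121 [ 1.1000e-01 -4.3030e+01  1.2221e+02] [-7.5  0.7 16.4] 21.77
120.5 [ 1.1000e-01 -4.3040e+01  1.2182e+02] [-8.7 -0.  16.7] 22.02
120 [  0.14 -43.03 121.42] [-9.3 -0.7 18.4] 22.27
23.775 [ 0.69274446 -0.05407453  0.21987776]
1065 [576.94989929   8.3930059  125.1202548 ]
```

View pics/w7.png

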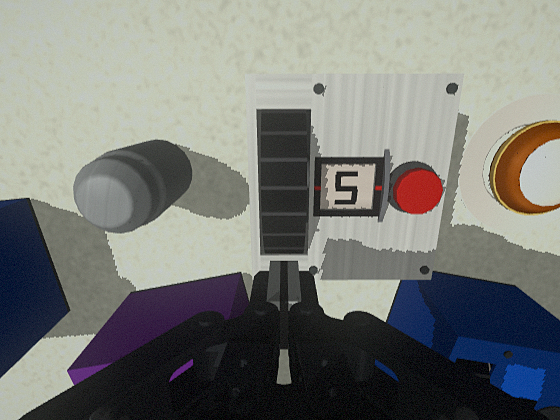

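The cap now stands at 125.1 mm, which is the home height. The 5 at (346,187) is level with the red marks, and the gripper is clear of everything.

```bash
python3 - <<'E'
from look import *
bot.servo_line(W(-32,38,220),speed=120)
print(bot.finish_job(),bot.read_state()["clock"])
E
```

```text
the job is handed in; nothing more can be done
the job is handed in; nothing more can be done
```

The aluminium unit now shows 5 and the plunger is locked fully home; I handed the job in about 24 s into the 64 s limit.

- **Wheel:** I felt the crown at about 131.4 mm and turned the drum from 1 to 5 in four light strokes. The highest reading in those strokes was 11.2 N. Before locking, the 5 measured about 0.04 rad short of the middle, within the 0.15 rad the bolt wedges true.
- **Lock:** I pressed the cap to 18.4 N vertical (about 21 N including side force), under the 25 N limit. After release, the cap top measured 125.1 mm against 125 mm for home, and the 5 stood level with the red marks.
- **Rest of the table:** the last wrist picture showed the sugar shaker, plate and pastry in place, and nothing else was approached. I did not take a final picture of the whole table.

**Force readings that disagreed:**
- During the plunger's travel the force read almost 0 N instead of the expected 4 N. The readings were taken after each step had stopped.
- A sideways force built up to about 9 N while I pressed.

The measured height and the picture both confirm it is home.

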